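Slide a panel blank out over the end of the ledge

ROBOT

A 6-joint arm with a two-finger parallel gripper is mounted at the origin on the work surface. World frame = base frame: x ahead of the robot, y to its left, z up, the work surface at z = 0. Lengths are in m, angles in degrees, forces in N, time in s.
With the tool pointing down it reaches from about 0.3 to 0.875 m from the base axis. Payload 6.4 kg.
Tool frame: the origin (TCP) lies on the mounting face of the last link; the fingertips stand 166 mm ahead of it and the grasp point (between the pads) lies ctrl.grip_point_offset ahead of it (ctrl.grip_point_offset is the distance from the TCP to the grasp point, in m); z points along the fingers, x is the direction in which the jaws open and shut, and the axes are right-handed (so a half turn about z gives the same grasp; the last joint's range is limited). The gripper opens to 88 mm and grips with 3 to 60 N. Pads are 18 mm wide; open, the fingers measure 123 mm over their backs; the gripper's body (75 mm by 187 mm) begins 45 mm behind the grasp point.
Start: joints at [-84.357, 10.359, 92.074, -0, 77.567, -11.82], TCP at [0.173, -0.549, 0.405] pointing down, gripper open.
Joint ranges: [-171.53, 171.53], [-51.25, 118.39], [17.06, 147.69], [-65.23, 245.23], [0, 150.52], [-178.68, 178.68]. Speed limits (degrees/s): [147.25, 147.25, 172.46, 180, 180, 180].

INTERFACE

Orientations are given as [roll, pitch, yaw] about the fixed x, y, z axes, in that order (R = Rz(yaw) Ry(pitch) Rx(roll)).
In Python, from plant import ctrl gives the robot as it stands.
- The arm moves only by the tool send_rows, never from a script. Its argument "plan" is text: rows parted by semicolons, each of 5 numbers parted by spaces: the shift along the tool's x, y, z in m, then the turn about the tool's z in rad, then the gripper's target within -1 to 1 (shut at 1, half-way at 0, fully open at -1). In form: x y z turn gripper; .... A call has 1 to 10 rows; each row shifts and turns the commanded pose from where the row before left it, along the tool's axes as they then stand; what a row does not reach is not made up. A row lasts 1/8 s, in which the tool goes at most 62.5 mm and 10.7 degrees, less where a joint would pass 70% of its speed; a pose out of reach is approached as far as the arm can. A call with a gripper value outside its range is refused whole. The fingers move at their own pace and stop on an object; the grip force is fixed at half the most. Time passes only in rows, so rows that do not move let the fingers close. It gives the time, the measured TCP pose, the force and the opening at its end, in the units of the state.
- ctrl.observe(): the state, without advancing time (a new reading comes with each control period).
- ctrl.get_image(name): name is "side" or "top"; returns (picture, depth): 420x560x3 uint8, blue, green, red; 420x560 float32, m along the optical axis (not along the pixel's ray), 0 where there is no reading.
- ctrl.camera_model(name): a dict with "vfov" (degrees; the focal length in pixels is half the picture's height over the tangent of half this angle, whatever the lens; pixels are square), "cx", "cy" (the principal point, pixels), "rvec" (rotation vector, rad) and "tvec" (3), from world to camera coordinates, as OpenCV has them. Camera axes: x right, y down, z forward; pixel columns grow to the right and rows downward; lengths in m; the calibration is good to about 2 mm. A picture is of the moment at which its call begins. camera_model takes no time and is no camera call.
- ctrl.hand_in(): hands the job in, once; it reports no verdict.
Trained networks look in the newest picture that a camera, given by its name, has taken for a name from the list of things; names that differ only in an ending like _2 or _b are one class to them, and where a whole thing is asked for, a point or a joint stands for the part that bears it (a point fixed in the world has none). Each returns a list of dicts, best first, with "p" (0 to 1); they miss things now and then, are a little off and sometimes report something else, mostly with a low value. They report only what shows in the picture. A call takes as long as a camera call. They do not tell look-alikes from the thing itself.
- ctrl.boxes_of(camera, label): "rect" ([left, top, right, bottom] as shares, 0 to 1, of the picture: columns of its width, rows of its height, round what is visible of it).
- ctrl.silhouettes(camera, label): "region" (420x560 bool, what is visible of it) and "rect" ([left, top, right, bottom] as shares, 0 to 1, of the picture: columns of its width, rows of its height, round what is visible of it).
- ctrl.pinpoint(camera, label): "xy" ([column, row] as shares, 0 to 1, of the picture: columns of its width, rows of its height: a listed point, or the origin of a listed thing).
The state is a dict: "clock": time; "q": joint angles; "qd": joint speeds; "tau": joint torques, N m; "tool_pos": TCP position; "ee_rot": TCP orientation; "contact_force": force on the tool from outside, world axes, zero at the start; "wrist_torque": the same for the moment, N m; "finger_gap": finger opening in m.
Only numpy, scipy, OpenCV 4.12 (cv2) and the standard library are available. Lean on these libraries where they do the work, as an engineer would, in place of code of your own. Each camera call takes 0.05 s, during which the arm holds its last target.

TASK

With the fingertips only, push the bare aluminium panel along the ledge until about a third of its length sticks out past the ledge's end on the side of the open dish, and leave it lying flat with its long edge up against the fence along the back of the ledge, so that the end is ready for deburring. Do not grasp or lift the panel, and leave everything else where it stands.

Things in the scene. Friction and masses are not known exactly. Their poses are not given: they have to be found in the camera images.
- ledge: The fixed dark steel ledge: a plain block 140 mm deep (its x) by 320 mm long (its y) with its flat top 60 mm above the table. A fence 12 mm thick and 12 mm high stands on the top along the whole of its far (+x) side; the fence's inner face is at x = +58 mm. Both ends (y = -160 mm and +160 mm) are open, and so is the side towards the robot. Origin: centre of the underside; it stands turned by up to 15 degrees.
- panel: The panel blank: a flat rectangular loose plate of bare aluminium with four small dark screw marks in its corners, 90 mm (its x) by 130 mm (its y) by 6 mm thick, about 190 g. Origin: centre of its underside. It starts flat on the ledge, near the middle of its length, a little off the fence and a little askew, its long side roughly along the ledge. It tips off the ledge if more than half of its length sticks out.
- dish: A shallow open round steel dish on the table close to one end of the ledge (either end), 100 mm across the rim and 28 mm high, lower than the ledge. Origin: centre of its underside.
- jar: A closed round jar with a black lid on the table at the ledge's other end, 60 mm across and 85 mm high, so 25 mm higher than the ledge's top; about 30 mm of space between them. Origin: centre of its underside. Leave it alone.
- knob: A small black control knob standing on the table between robot and ledge, 32 mm across, 20 mm high. Origin: underside centre. Leave it alone.
- adapter: A small brass connector adapter standing on the table between robot and ledge, 22 mm across, 34 mm high. Origin: underside centre. Leave it alone.
- screwdriver: A black-handled screwdriver, 180 mm long (its x), lying on the table behind the ledge. Leave it alone.
- meter: A grey hand meter lying on the table to the robot's right, 160 x 80 x 35 mm. Origin: underside centre. Leave it alone.
- spool: A white plastic spool standing on the table to the robot's left, 64 mm across, 40 mm high. Origin: underside centre. Leave it alone.
Not all that is in view belongs to the job. Of the things like the dish, leave any that is green, purple or turquoise; of the rest the smaller one is meant.

How it is judged (in metres and radians):
At the end, for the whole second after the job is handed in: The panel lies flat and at rest on the ledge, sticking out past the ledge's end by 28 to 57 mm (a third is 43 mm) on the side where the dish stands, parallel to the fence within 0.06 rad and with its middle within 5 mm of where it would be when touching the fence (((y of dish in the frame of ledge above 0 m and y of panel in the frame of ledge between 0.123 and 0.152 m) or (y of dish in the frame of ledge below 0 m and y of panel in the frame of ledge between -0.152 and -0.123 m)) and x of panel in the frame of ledge above 0.008 m and angle between the y axis of panel and the y axis of ledge, either way round below 0.06 rad and angle between panel's own z axis and vertical below 0.05 rad and z of panel in the frame of ledge between 0.057 and 0.063 m and linear speed of panel below 0.01 m/s).
It fails at once if the panel was lifted (12 mm or more off the ledge's top) (z of panel in the frame of ledge above 0.072 m).
It fails at once if the panel was tipped (more than 0.2 rad) (angle between panel's own z axis and vertical above 0.2 rad).
It fails at once if the panel dropped off the ledge (z of panel in the frame of ledge below 0.045 m).
It fails at once if something other than the panel was moved by more than 25 mm (distance of any of dish, jar, knob, adapter, screwdriver, meter, spool from where it was at the start of the episode above 0.025 m).
It also fails if it takes over 51 s, if anything falls off the work surface, if the arm or the gripper's body presses on something with over 40 N, if the wrist force passes 120 N, or if a joint passes its speed limit or range.

## Working session

There is one attempt and no reset: what is moved stays moved. The work goes in short steps, Python scripts to look and compute and a tool call to move; the robot and the scene stay as the last step left them, time stands still between calls to the robot, and variables do not carry over. Pictures are saved under pics/ and viewed, and the job is handed in when it is done.

Besides the shell and the picture viewer there is one more tool, called after "Request:" by a JSON object that holds its "op" and its "data", one argument or row to a line. send_rows: Moves the arm, as the interface text tells. Its arguments: {"type":"object","properties":{"plan":{"type":"string"}},"required":["plan"]}

```bash
ls; mkdir -p pics
python3 - <<'E'
from plant import ctrl
import cv2
print(ctrl.observe(), ctrl.grip_point_offset)
for n in ("top","side"):
    im,d=ctrl.get_image(n); cv2.imwrite(f"pics/{n}0.png",im); print(n,ctrl.camera_model(n))
    for l in ("panel","ledge","dish","jar"):
        print(l,[(round(b["p"],2),[round(v*s) for v,s in zip(b["rect"],(560,420,560,420))]) for b in ctrl.boxes_of(n,l)])
E
```

```text
pics
{'clock': 0.0, 'q': array([-8.43548898e+01,  1.03996412e+01,  9.21328345e+01,  1.09838541e-03,
        7.75661807e+01, -1.18207016e+01]), 'qd': array([-0.01253096, -0.05227076, -0.0011856 ,  0.01512446,  0.00235912,
       -0.02063085]), 'tau': array([-9.00795726e-05, -4.33862865e+01, -3.41850257e+01,  7.02906051e-02,
        3.85236356e-02, -1.34406068e-04]), 'tool_pos': array([ 0.17256632, -0.5482225 ,  0.40382205]), 'ee_rot': array([-1.79978741e+02,  9.63446589e-02, -7.25344077e+01]), 'contact_force': array([ 0.1647844 , -0.52034984, -0.40741403]), 'wrist_torque': array([ 0.01884543, -0.06373133,  0.00221947]), 'finger_gap': 0.08817227514898685} 0.1473
top {'vfov': 46.80123325818137, 'cx': 285.1763228141264, 'cy': 194.9800451288551, 'rvec': array([ 2.17090443, -2.18295002,  0.07660661]), 'tvec': array([0.00240229, 0.48372046, 1.42782266])}
panel [(0.82, [279, 166, 324, 193]), (0.46, [242, 151, 354, 207])]
ledge [(0.65, [243, 151, 353, 206])]
dish [(0.95, [132, 253, 178, 293]), (0.92, [155, 129, 187, 163]), (0.91, [206, 161, 236, 193]), (0.79, [189, 209, 235, 253]), (0.79, [157, 179, 192, 210]), (0.19, [363, 169, 386, 191])]
jar [(0.92, [366, 171, 389, 190])]
side {'vfov': 48.40169229149108, 'cx': 284.0408981994639, 'cy': 207.4477886156238, 'rvec': array([ 2.19149954, -0.3356155 ,  0.14441841]), 'tvec': array([-0.45985581,  0.12395857,  1.4133905 ])}
panel [(0.76, [283, 192, 324, 224]), (0.65, [259, 205, 267, 213])]
ledge [(0.62, [270, 174, 342, 258])]
dish [(0.83, [250, 154, 274, 170]), (0.77, [284, 150, 308, 163]), (0.72, [270, 170, 296, 180]), (0.58, [233, 167, 258, 193])]
jar [(0.79, [318, 243, 338, 273])]
```

View pics/top0.png

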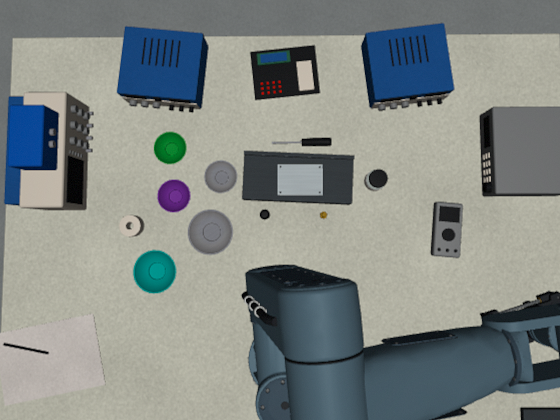

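View pics/side0.png

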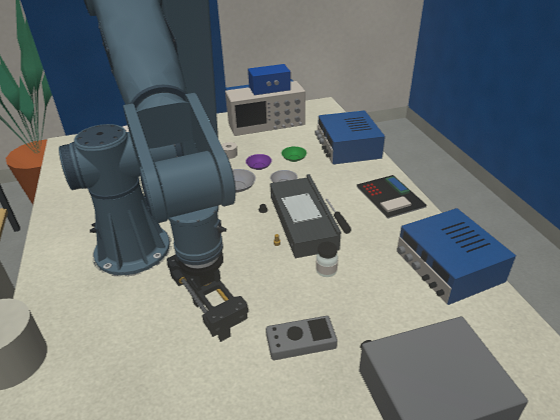

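The top picture shows the ledge at (243–353, 151–206) with the panel on it at (300,179) and the jar on the right at (376,180). Dish candidates:
- grey small (220,177)
- grey large (210,231)
- green (170,148)
- purple (174,195)
- turquoise (155,271)

I choose the smaller grey one at (220,177), at the ledge's left (+y) end, so the push goes to +y. Next I check it in a crop and measure.

```bash
cat > h.py <<'E'
from plant import ctrl
import cv2, numpy as np
def cam(n):
    m=ctrl.camera_model(n); f=210/np.tan(np.radians(m["vfov"]/2))
    return f,m["cx"],m["cy"],cv2.Rodrigues(np.array(m["rvec"]))[0],np.array(m["tvec"])
def onplane(n,uv,z):
    f,cx,cy,R,t=cam(n); uv=np.atleast_2d(uv).astype(float)
    r=np.c_[(uv[:,0]-cx)/f,(uv[:,1]-cy)/f,np.ones(len(uv))]@R  # R^T r
    c=-R.T@t
    return c+r*((z-c[2])/r[:,2])[:,None]
def cloud(n,d):
    f,cx,cy,R,t=cam(n); v,u=np.mgrid[:420,:560]
    p=np.stack([(u-cx)/f*d,(v-cy)/f*d,d],-1)
    return (p-t)@R
def proj(n,P):
    f,cx,cy,R,t=cam(n); p=np.atleast_2d(P)@R.T+t
    return np.c_[f*p[:,0]/p[:,2]+cx,f*p[:,1]/p[:,2]+cy]
def panel(im,z=0.066,roi=(195,140,375,220)):
    g=im.max(2).copy(); m=np.zeros_like(g); x0,y0,x1,y1=roi
    m[y0:y1,x0:x1]=(g[y0:y1,x0:x1]>125)
    return m
E
python3 - <<'E'
from h import *
im,d=ctrl.get_image("top")
cv2.imwrite("pics/crop1.png",cv2.resize(im[130:240,190:400],None,fx=3.8,fy=3.8,interpolation=cv2.INTER_CUBIC))
W=cloud("top",d)
for n,(u,v) in dict(dish=(220,177),big=(210,231),panel=(290,170),ledgeL=(258,180),ledgeR=(338,180),fence=(300,155),knob=(264,214),adp=(323,215),jar=(376,178),table=(300,225)).items(): print(n,W[v,u].round(4), im[v,u])
for l in("panel","ledge"):
    for s in ctrl.silhouettes("top",l)[:2]:
        m=s["region"]; P=W[m]; print(l,s["p"],m.sum(),np.median(P,0).round(4))
        c=cv2.minAreaRect(np.argwhere(m)[:,::-1].astype(np.float32)); b=cv2.boxPoints(c); print(b.round(1).tolist(), onplane("top",b,.066 if l=="panel" else .06).round(4).tolist())
E
```

```text
dish [0.5402 0.1962 0.0079] [125 119 118]
big [0.3778 0.2252 0.0087] [125 119 118]
panel [ 0.5525 -0.015   0.0664] [172 169 162]
ledgeL [0.5249 0.0783 0.0573] [61 58 53]
ledgeR [ 0.5229 -0.1538  0.063 ] [59 55 50]
fence [ 0.5947 -0.0441  0.0751] [63 60 55]
knob [0.4273 0.0629 0.0208] [40 39 37]
adp [ 0.4228 -0.1112  0.0358] [ 33 113 144]
jar [ 0.5257 -0.2601  0.0835] [35 35 35]
table [ 0.3944 -0.0441  0.0027] [160 175 176]
panel 0.88 1361 [ 0.5263 -0.0436  0.0662]
[[278.0, 164.0], [322.0, 164.0], [322.0, 195.0], [278.0, 195.0]] [[0.5703, 0.0197, 0.066], [0.5694, -0.1078, 0.066], [0.4793, -0.1068, 0.066], [0.4801, 0.02, 0.066]]
ledge 0.67 4085 [ 0.5377 -0.0269  0.0606]
[[241.60000610351562, 199.3000030517578], [243.6999969482422, 149.5], [354.3999938964844, 154.3000030517578], [352.29998779296875, 204.0]] [[0.4687, 0.1257, 0.06], [0.6144, 0.1197, 0.06], [0.5982, -0.2029, 0.06], [0.4531, -0.1944, 0.06]]
ledge 0.45 861 [0.5431 0.1932 0.0151]
[[205.0, 160.0], [237.0, 160.0], [237.0, 192.0], [205.0, 192.0]] [[0.5843, 0.2328, 0.06], [0.5837, 0.1394, 0.06], [0.49, 0.1391, 0.06], [0.4905, 0.2321, 0.06]]
```

View pics/crop1.png

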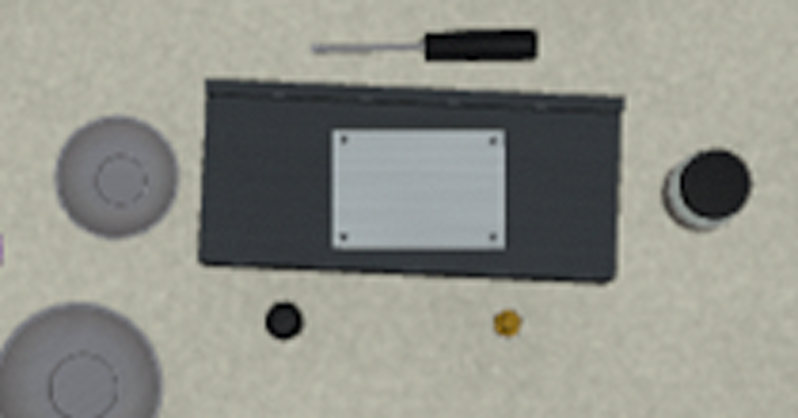

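```bash
cat >> h.py <<'E'
def comp(mask,seed):
    n,l=cv2.connectedComponents(mask.astype(np.uint8)); return (l==l[seed[1],seed[0]])
def sub_edges(g,pts,dirv,thr,span=4):
    # subpixel crossing along dirv about each pt
    out=[]
    s=np.arange(-span,span+.01,.1)
    for p in pts:
        q=p+s[:,None]*dirv
        val=cv2.remap(g.astype(np.float32),q[:,0].astype(np.float32)[:,None],q[:,1].astype(np.float32)[:,None],cv2.INTER_LINEAR).ravel()
        k=np.where(np.diff(np.sign(val-thr)))[0]
        if len(k): 
            k=k[np.argmin(abs(s[k]))]; out.append(q[k]+.05*dirv)
    return np.array(out)
def edge(n,g,a,b,thr,z,span=4):
    a,b=np.array(a,float),np.array(b,float)
    t=b-a; nrm=np.array([-t[1],t[0]])/np.linalg.norm(t)
    e=sub_edges(g,a+np.linspace(.1,.9,25)[:,None]*t,nrm,thr,span)
    P=onplane(n,e,z)[:,:2].astype(np.float32)
    vx,vy,x,y=cv2.fitLine(P,cv2.DIST_HUBER,0,1e-4,1e-4).ravel()
    return np.array([x,y]),np.array([vx,vy]),len(P)
def inter(A,B):
    k=np.linalg.solve(np.c_[A[1],-B[1]],B[0]-A[0]); return A[0]+k[0]*A[1]
def tow(L,p): # ledge->world
    c,s=np.cos(L[2]),np.sin(L[2]); return np.array([L[0]+c*p[0]-s*p[1],L[1]+s*p[0]+c*p[1]])
def tol(L,p):
    c,s=np.cos(L[2]),np.sin(L[2]); d=np.array(p[:2])-L[:2]; return np.array([c*d[0]+s*d[1],-s*d[0]+c*d[1]])
def panel_pose(n,im):
    g=im.max(2); 
    m=comp(g>110,SEED) 
    return m
E
python3 - <<'E'
from h import *
im,d=ctrl.get_image("top"); g=im.max(2)
cr=lambda x,y:(190+(x+.5)/3.8-.5,130+(y+.5)/3.8-.5)
FL,BL,BR,FR=cr(200,263),cr(207,80),cr(623,98),cr(614,281)
E={}
E["front"]=edge("top",g,FL,FR,110,.06); E["back"]=edge("top",g,BL,BR,110,.072)
E["left"]=edge("top",g,FL,BL,110,.06); E["right"]=edge("top",g,FR,BR,110,.06)
for k,v in E.items(): print(k,v[0].round(4),np.degrees(np.arctan2(v[1][1],v[1][0])).round(2),v[2])
c=np.array([inter(E[a],E[b]) for a,b in (("front","left"),("back","left"),("back","right"),("front","right"))]); print(c.round(4).tolist(),[np.linalg.norm(c[i]-c[i-1]).round(4) for i in range(4)],c.mean(0).round(4))
a,b,cc,dd=cr(331,128),cr(505,130),cr(505,248),cr(331,247)
P=[edge("top",g,*q,110,.066) for q in((a,b),(b,cc),(cc,dd),(dd,a))]
for v in P: print(v[0].round(4),np.degrees(np.arctan2(v[1][1],v[1][0])).round(2),v[2])
c=np.array([inter(P[i],P[i-1]) for i in range(4)]); print(c.round(4).tolist(),[np.linalg.norm(c[i]-c[i-1]).round(4) for i in range(4)],c.mean(0).round(4))
E
```

```text
front [ 0.46   -0.0285] 87.21 25
back [ 0.6011 -0.063 ] 87.12 25
left [0.5469 0.1222] -2.71 25
right [ 0.5329 -0.1961] -2.97 25
[[0.4675000011920929, 0.125900000333786], [0.6103000044822693, 0.11919999867677689], [0.5942000150680542, -0.19920000433921814], [0.4519999921321869, -0.19189999997615814]] [np.float32(0.3181), np.float32(0.1429), np.float32(0.3188), np.float32(0.1424)] [ 0.531  -0.0365]
[ 0.5708 -0.043 ] 89.64 25
[ 0.5301 -0.1088] -0.64 25
[ 0.4796 -0.0379] 89.58 25
[0.5215 0.0231] -0.22 25
[[0.5712000131607056, 0.02290000021457672], [0.5703999996185303, -0.10920000076293945], [0.47909998893737793, -0.10819999873638153], [0.47999998927116394, 0.02319999970495701]] [np.float32(0.0912), np.float32(0.1321), np.float32(0.0913), np.float32(0.1315)] [ 0.5252 -0.0428]
```

```bash
cat >> h.py <<'E'
L=np.array([0.531,-0.0365,np.radians(-2.84)])
def todo(p,yaw=None,ztip=None,pos=None):
    o=ctrl.observe(); 
    pos=o["tool_pos"] if pos is None else np.array(pos); yaw=o["ee_rot"][2] if yaw is None else yaw
    y=np.radians(yaw); d=np.r_[tow(L,p),ztip+.166]-pos
    return np.array([np.cos(y)*d[0]+np.sin(y)*d[1],np.sin(y)*d[0]-np.cos(y)*d[1],-d[2]]).round(4)
def where():
    o=ctrl.observe(); p=o["tool_pos"]
    print("t",round(o["clock"],2),"ledge xy",tol(L,p).round(4),"tip z",(p[2]-.166).round(4),"rot rel",(o["ee_rot"]-[0,0,-2.84]).round(2),"F",o["contact_force"].round(1),"gap",round(o["finger_gap"],4))
E
python3 -c "
from h import *
where(); print(todo((-.080,-.0066),-92.84,.2,[.173,-.549,.405]))"
```

```text
t 0.7 ledge xy [-0.3326 -0.5291] tip z 0.2387 rot rel [180.   -0.  -69.7] F [-0.4  0.4  0.6] gap 0.0877
[-0.523  -0.2522  0.039 ]
```

Request:
{"op": "send_rows", "data": {
  "plan": "0 0 0 0.177 -1; 0 0 0 0.177 -1; -0.04 -0.019 0 0 -1; -0.04 -0.019 0 0 -1; -0.04 -0.019 0 0 -1; -0.04 -0.019 0 0 -1; -0.04 -0.019 0 0 -1; -0.04 -0.019 0 0 -1; -0.04 -0.019 0 0 -1; -0.04 -0.019 0 0 -1"
}}

```text
clock: 1.95
tool_pos: [0.3406, -0.2351, 0.405]
ee_rot: [-180.0, -0.0, -92.8]
contact_force: [0.7, 0.5, 0.5]
finger_gap: 0.0878
```

Request:
{"op": "send_rows", "data": {
  "plan": "-0.04 -0.02 0 0 -1; -0.04 -0.02 0 0 -1; -0.04 -0.02 0 0 -1; -0.04 -0.02 0 0 -1; -0.04 -0.02 0 0 -1; 0 0 0 0 -1; 0 0 0 0 -1; 0 0 0 0 -1"
}}

```text
clock: 2.95
tool_pos: [0.4495, -0.0425, 0.4047]
ee_rot: [180.0, -0.0, -92.9]
contact_force: [1.1, -0.6, 0.3]
finger_gap: 0.0885
```

```bash
python3 -c "
from h import *
where(); print(todo((-.080,-.0066),None,.064))"
```

```text
t 2.95 ledge xy [-0.0811 -0.01  ] tip z 0.2387 rot rel [ 1.7999e+02 -1.0000e-02 -9.0070e+01] F [ 1.1 -0.6  0.3] gap 0.0885
[-0.0034 -0.0011  0.1747]
```

Request:
{"op": "send_rows", "data": {
  "plan": "-0.003 0 0.04 0 -1; 0 0 0.04 0 -1; 0 0 0.04 0 -1; 0 0 0.03 0 -1; 0 0 0.015 0 -1; 0 0 0.01 0 -1; 0 0 0 0 -1; 0 0 0 0 -1"
}}

```text
clock: 3.95
tool_pos: [0.4505, -0.0388, 0.2307]
ee_rot: [-179.9, -0.0, -92.8]
contact_force: [0.3, -0.2, 0.4]
finger_gap: 0.088
```

Run:
```python
from h import *
where()
for n in ("top","side"):
    im,d=ctrl.get_image(n)
    x0,x1,y0,y1=(190,400,130,240) if n=="top" else (240,370,150,270)
    cv2.imwrite(f"pics/{n}1.png",cv2.resize(im[y0:y1,x0:x1],None,fx=3.8,fy=3.8,interpolation=cv2.INTER_CUBIC))
```

```text
t 3.95 ledge xy [-0.0803 -0.0062] tip z 0.0647 rot rel [-1.799e+02 -3.000e-02 -8.998e+01] F [ 0.3 -0.2  0.4] gap 0.088
```

View pics/top1.png

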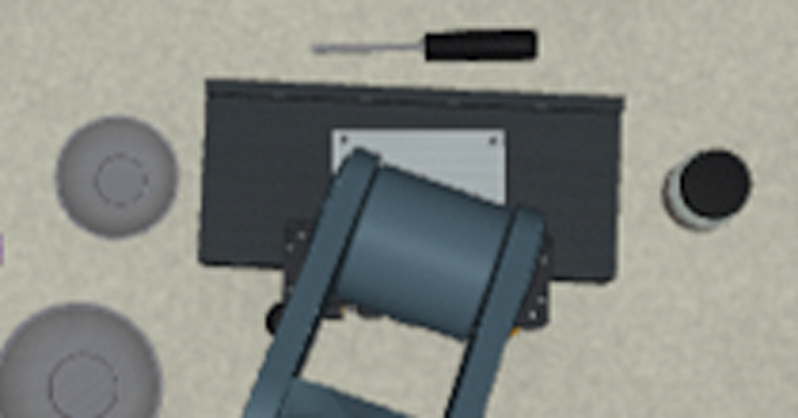

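View pics/side1.png

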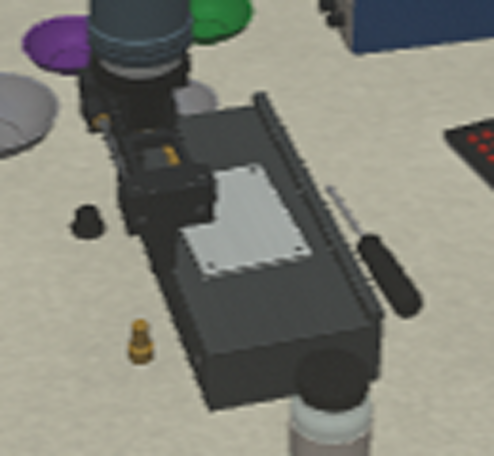

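The fingers stand in front of the panel's near edge, clear of the knob and adapter. Next I lower 2 mm and push towards the fence.

Request:
{"op": "send_rows", "data": {
  "plan": "0 0 0.002 0 -1; 0 -0.01 0 0 -1; 0 -0.006 0 0 -1; 0 -0.004 0 0 -1; 0 -0.004 0 0 -1; 0 -0.004 0 0 -1; 0 -0.004 0 0 -1; 0 0 0 0 -1"
}}

```text
clock: 5.05
tool_pos: [0.4824, -0.0402, 0.2278]
ee_rot: [-180.0, -0.0, -92.8]
contact_force: [-0.2, 1.0, -0.1]
finger_gap: 0.0881
```

Request:
{"op": "send_rows", "data": {
  "plan": "0 -0.002 0 0 -1; 0 -0.002 0 0 -1; 0 -0.002 0 0 -1; 0 0 0 0 -1"
}}

```text
clock: 5.55
tool_pos: [0.4876, -0.0403, 0.2276]
ee_rot: [179.9, 0.0, -92.8]
contact_force: [-4.5, 0.1, 3.2]
finger_gap: 0.088
```

Run:
```python
from h import *
where()
for n in ("top","side"):
    im,d=ctrl.get_image(n)
    x0,x1,y0,y1=(190,400,130,240) if n=="top" else (240,370,150,270)
    cv2.imwrite(f"pics/{n}2.png",cv2.resize(im[y0:y1,x0:x1],None,fx=3.8,fy=3.8,interpolation=cv2.INTER_CUBIC))
```

```text
t 5.55 ledge xy [-0.0432 -0.006 ] tip z 0.0616 rot rel [ 1.799e+02  1.000e-02 -8.997e+01] F [-4.5  0.1  3.2] gap 0.088
```

View pics/top2.png

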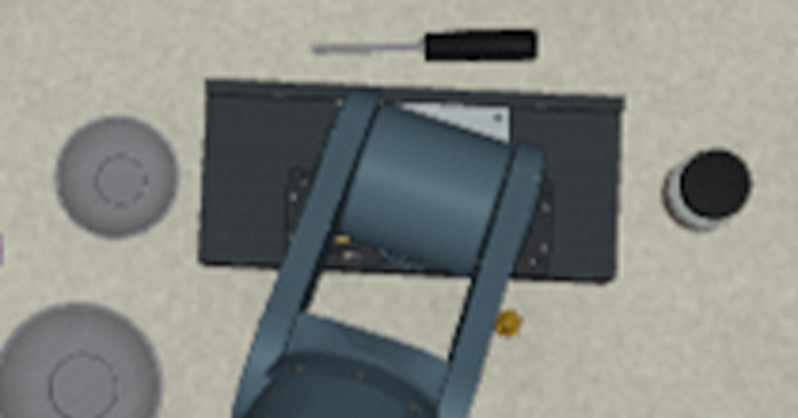

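View pics/side2.png

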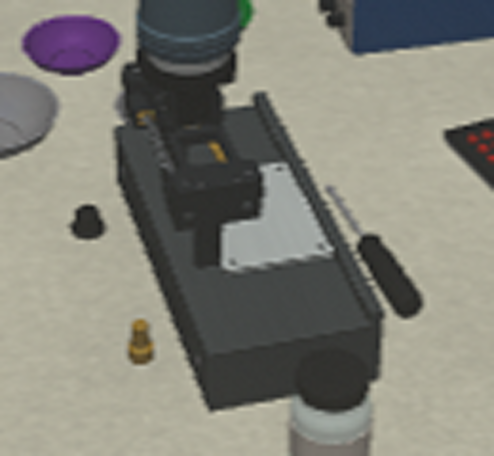

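The panel is nearly at the fence; I push another 2 mm to see a clear force rise.

Request:
{"op": "send_rows", "data": {
  "plan": "0 -0.001 0 0 -1; 0 -0.001 0 0 -1; 0 0 0 0 -1"
}}

```text
clock: 6.02
tool_pos: [0.4885, -0.0403, 0.2273]
ee_rot: [179.7, 0.0, -92.8]
contact_force: [-12.9, -0.5, 10.0]
finger_gap: 0.0878
```

Firm contact with the fence (13 N). I back off, rise, turn 90° and go half shut.

Request:
{"op": "send_rows", "data": {
  "plan": "0 0.01 0 0 -1; 0 0.015 -0.002 0 -1; 0 0 -0.03 0 -1; 0 0 -0.03 0 -1; 0 0 0 0 0; 0 0 0 -0.1745 0; 0 0 0 -0.1745 0; 0 0 0 -0.1745 0; 0 0 0 -0.1745 0; 0 0 0 -0.1745 0"
}}

```text
clock: 7.28
tool_pos: [0.4642, -0.0391, 0.2885]
ee_rot: [180.0, 0.1, -42.5]
contact_force: [0.2, -0.5, -0.8]
finger_gap: 0.044
```

Request:
{"op": "send_rows", "data": {
  "plan": "0 0 0 -0.1745 0; 0 0 0 -0.1745 0; 0 0 0 -0.1745 0; 0 0 0 -0.1745 0; 0 0 0 0 0; 0 0 0 0 0"
}}

```text
clock: 8.02
tool_pos: [0.4646, -0.0392, 0.2891]
ee_rot: [-180.0, 0.0, -3.0]
contact_force: [-0.3, 0.1, -0.5]
finger_gap: 0.0444
```

```bash
python3 -c "
from h import *
where(); print(todo((.006,-.098),None,.064))"
```

```text
t 8.03 ledge xy [-0.0661 -0.006 ] tip z 0.1231 rot rel [-1.7998e+02  4.0000e-02 -1.9000e-01] F [-0.3  0.1 -0.5] gap 0.0444
[0.0725 0.0918 0.0591]
```

Request:
{"op": "send_rows", "data": {
  "plan": "0.024 0.03 0 0 0; 0.024 0.03 0 0 0; 0.024 0.032 0 0 0; 0 0 0 0 0; 0 0 0.03 0 0; 0 0 0.02 0 0; 0 0 0.01 0 0; 0 0 0 0 0"
}}

```text
clock: 9.02
tool_pos: [0.5318, -0.1341, 0.2292]
ee_rot: [-180.0, 0.1, -2.9]
contact_force: [-0.6, 0.7, -0.8]
finger_gap: 0.0441
```

Run:
```python
from h import *
where()
for n in ("top","side"):
    im,d=ctrl.get_image(n)
    x0,x1,y0,y1=(190,400,130,240) if n=="top" else (240,370,150,270)
    cv2.imwrite(f"pics/{n}3.png",cv2.resize(im[y0:y1,x0:x1],None,fx=3.8,fy=3.8,interpolation=cv2.INTER_CUBIC))
```

```text
t 9.03 ledge xy [ 0.0057 -0.0975] tip z 0.0632 rot rel [-1.7996e+02  8.0000e-02 -1.0000e-02] F [-0.6  0.7 -0.8] gap 0.0441
```

View pics/top3.png

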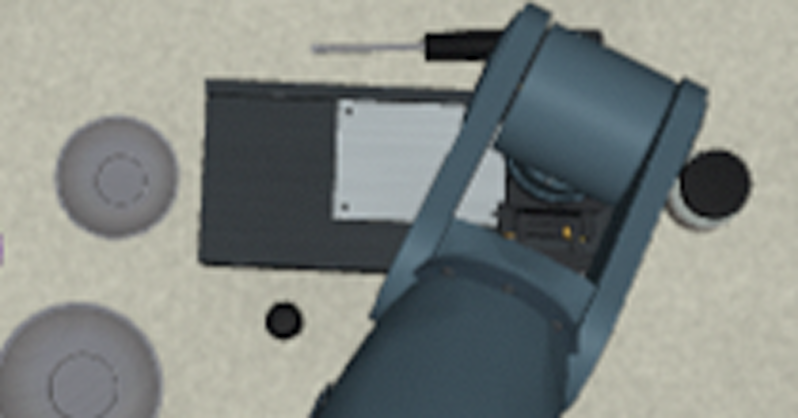

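View pics/side3.png

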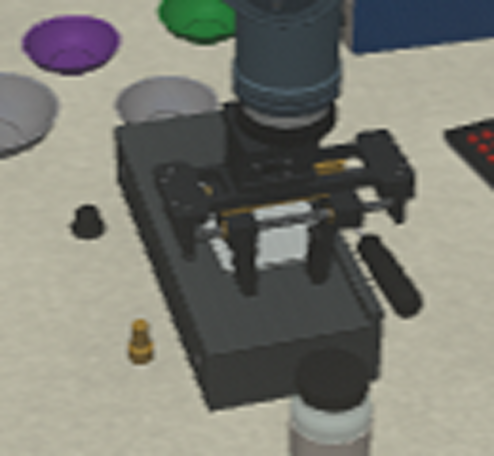

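The panel lies square against the fence and the two fingertips stand behind its −y end. Now I push it along.

Request:
{"op": "send_rows", "data": {
  "plan": "0 -0.007 0.001 0 0; 0 -0.007 0 0 0; 0 -0.007 0 0 0; 0 -0.007 0 0 0; 0 -0.007 0 0 0; 0 -0.007 0 0 0; 0 -0.007 0 0 0; 0 -0.007 0 0 0; 0 -0.007 0 0 0; 0 -0.007 0 0 0"
}}

```text
clock: 10.38
tool_pos: [0.5358, -0.0643, 0.2287]
ee_rot: [-180.0, 0.0, -2.8]
contact_force: [-0.6, -1.4, 2.3]
finger_gap: 0.0439
```

Request:
{"op": "send_rows", "data": {
  "plan": "0 -0.007 0 0 0; 0 -0.007 0 0 0; 0 -0.007 0 0 0; 0 -0.007 0 0 0; 0 -0.007 0 0 0; 0 -0.007 0 0 0; 0 -0.007 0 0 0; 0 -0.007 0 0 0; 0 -0.005 0 0 0; 0 0 0 0 0"
}}

```text
clock: 11.62
tool_pos: [0.5386, -0.0033, 0.2285]
ee_rot: [-180.0, 0.0, -2.8]
contact_force: [-0.3, -0.6, -0.6]
finger_gap: 0.0441
```

Run:
```python
from h import *
where()
for n in ("top","side"):
    im,d=ctrl.get_image(n)
    x0,x1,y0,y1=(190,400,130,240) if n=="top" else (240,370,150,270)
    cv2.imwrite(f"pics/{n}4.png",cv2.resize(im[y0:y1,x0:x1],None,fx=3.8,fy=3.8,interpolation=cv2.INTER_CUBIC))
```

```text
t 11.62 ledge xy [0.006  0.0336] tip z 0.0625 rot rel [-1.7997e+02  3.0000e-02  3.0000e-02] F [-0.3 -0.6 -0.6] gap 0.0441
```

View pics/top4.png

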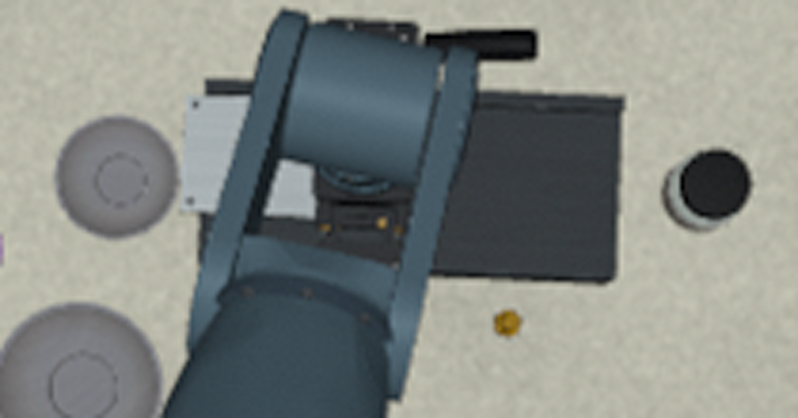

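View pics/side4.png

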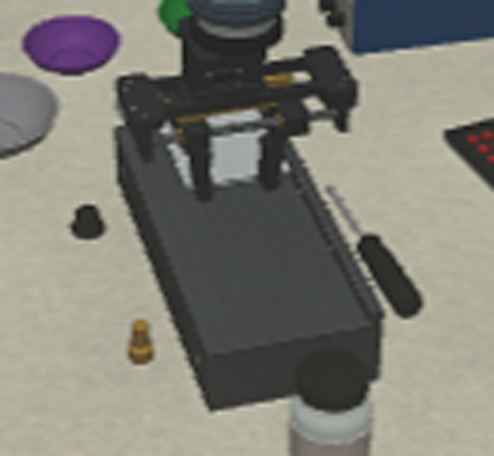

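The end sticks out roughly 15 mm past the ledge (panel end at crop x≈183, ledge end x≈206). About 27 mm more is needed.

Request:
{"op": "send_rows", "data": {
  "plan": "0 -0.005 0 0 0; 0 -0.005 0 0 0; 0 -0.005 0 0 0; 0 -0.005 0 0 0; 0 -0.004 0 0 0; 0 -0.003 0 0 0; 0 0 0 0 0; 0 0 0 0 0"
}}

```text
clock: 12.72
tool_pos: [0.5402, 0.0231, 0.2288]
ee_rot: [-180.0, -0.0, -2.8]
contact_force: [-0.1, -0.3, 0.3]
finger_gap: 0.0435
```

Run:
```python
from h import *
where()
im,d=ctrl.get_image("top"); cv2.imwrite("pics/top5.png",cv2.resize(im[130:240,160:370],None,fx=3.8,fy=3.8,interpolation=cv2.INTER_CUBIC))
```

```text
t 12.72 ledge xy [0.0062 0.06  ] tip z 0.0628 rot rel [-1.8e+02 -1.0e-02  0.0e+00] F [-0.1 -0.3  0.3] gap 0.0435
```

View pics/top5.png

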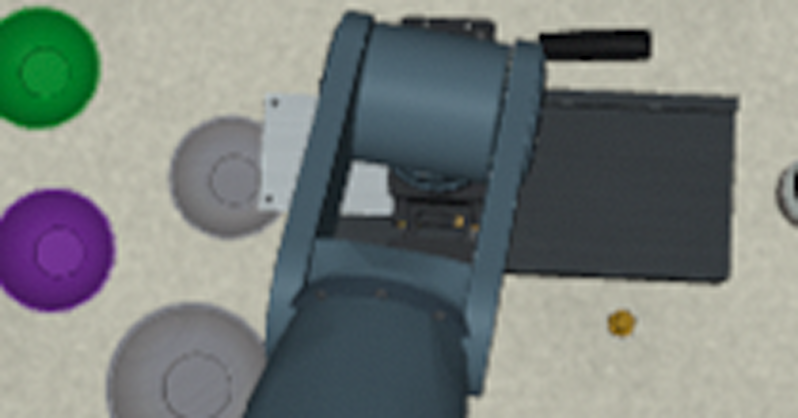

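The panel end now overhangs into the dish's side. I back off, rise and swing aside to measure.

Request:
{"op": "send_rows", "data": {
  "plan": "0 0.01 0 0 0; 0 0.02 0 0 0; 0 0 -0.04 0 0; 0 0 -0.04 0 0; 0 0.05 -0.04 0 0; 0 0.055 -0.02 0 0; 0 0.055 0 0 0; 0 0.055 0 0 0; 0 0.05 0 0 0; 0 0 0 0 0"
}}

```text
clock: 14.02
tool_pos: [0.5243, -0.275, 0.3677]
ee_rot: [179.9, -0.0, -3.2]
contact_force: [0.1, 0.5, 0.6]
finger_gap: 0.0437
```

Run:
```python
from h import *
where()
im,d=ctrl.get_image("top"); cv2.imwrite("pics/top6.png",cv2.resize(im[130:240,160:370],None,fx=3.8,fy=3.8,interpolation=cv2.INTER_CUBIC))
im,d=ctrl.get_image("side"); cv2.imwrite("pics/side6.png",cv2.resize(im[140:280,220:380],None,fx=3.8,fy=3.8,interpolation=cv2.INTER_CUBIC))
```

```text
t 14.03 ledge xy [ 0.0051 -0.2385] tip z 0.2017 rot rel [ 1.7994e+02 -1.0000e-02 -3.2000e-01] F [0.1 0.5 0.6] gap 0.0437
```

View pics/top6.png

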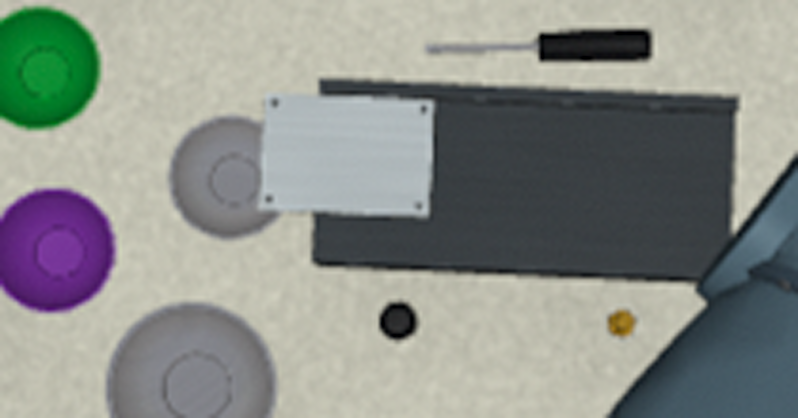

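View pics/side6.png

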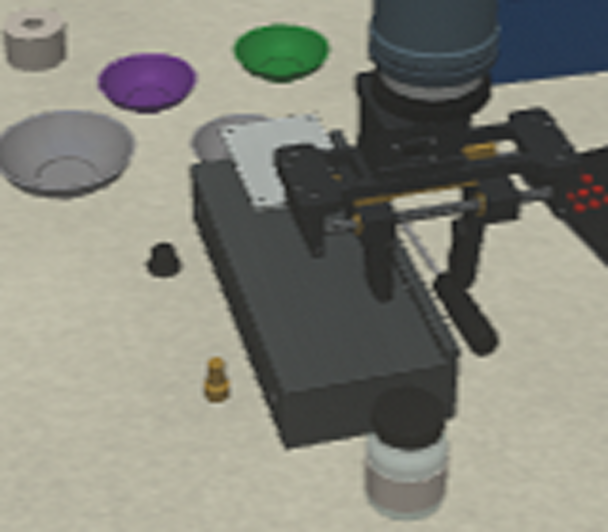

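Run:
```python
from h import *
im,d=ctrl.get_image("top"); g=im.max(2)
cr=lambda x,y:(160+(x+.5)/3.8-.5,130+(y+.5)/3.8-.5)
# screw marks by darkest-centroid, plus right end & front edge (dark background) 
a,b,c,e=cr(266,94),cr(434,100),cr(430,216),cr(260,210)
R=edge("top",g,b,c,110,.066)
mid=lambda p,q,t:tuple(np.array(p)+t*(np.array(q)-np.array(p)))
F=edge("top",g,mid(e,c,.4),c,110,.066); B=edge("top",g,mid(a,b,.45),b,110,.066,2)
ln=lambda E:(tol(L,E[0]).round(4),(np.degrees(np.arctan(E[1][1]/E[1][0]))).round(2))
print("R",ln(R),"F",ln(F),"B",ln(B))
fr=inter(R,F); br=inter(R,B); print("FR",tol(L,fr).round(4),"BR",tol(L,br).round(4))
M=[]
for p in((275,103),(424,109),(418,206),(269,199)):
    u,v=np.round(cr(*p)).astype(int); w=g[v-2:v+3,u-2:u+3].astype(float); w=np.clip(np.median(w)-w-8,0,None)
    yy,xx=np.mgrid[v-2:v+3,u-2:u+3]; M.append(((w*xx).sum()/w.sum(),(w*yy).sum()/w.sum()))
Q=onplane("top",M,.066); T=np.array([tol(L,q) for q in Q]); print(T.round(4).tolist(),"centre",T.mean(0).round(4))
v=T[0]+T[3]-T[1]-T[2]; print("yaw rel deg",np.degrees(np.arctan2(-v[0],v[1])))
W=cloud("top",d); pts=[W[int(round(y)),int(round(x))] for x,y in (cr(285,150),cr(300,180),cr(400,120),cr(400,200))]; print(np.array(pts).round(4).tolist())
```

```text
R (array([0.0184, 0.0707]), np.float32(-2.04)) F (array([-0.0311,  0.1133]), np.float32(88.37)) B (array([0.0606, 0.1066]), np.float32(86.07))
FR [-0.0301  0.07  ] BR [0.0599 0.0713]
[[0.0523, 0.193], [0.0549, 0.0787], [-0.0239, 0.079], [-0.0212, 0.1944]] centre [0.0155 0.1363]
yaw rel deg -0.002360946041805392
[[0.5563, 0.1444, 0.0668], [0.5332, 0.133, 0.0643], [0.5801, 0.0576, 0.0608], [0.5177, 0.0573, 0.0687]]
```

The measurements agree: panel centre at ledge (0.0155, 0.136), yaw about 0°, flat. The dish, jar, knob and others are where they stood. I hand it in.

```bash
python3 -c "
from plant import ctrl
print(ctrl.hand_in())"
```

```text
the job is handed in; nothing more can be done
None
```

I pushed the panel up against the fence with the open fingertips. Then I pushed it along the ledge towards the smaller grey dish with the half-open fingertips. It was never gripped or lifted. I handed in shortly after 14 s on the robot's clock, against the 51 s allowed; the hand-in gives no verdict.

Last checks from the top picture, with the arm clear of the panel:
- **Overhang:** the panel's centre is at y ≈ 0.136 m in the ledge frame, so about 41 mm sticks out (28–57 mm allowed).
- **Against the fence:** the centre is at x ≈ 0.0155 m. That is 2.5 mm beyond the 0.013 m possible when touching the fence, so the measurement is slightly off, roughly as much as the 2 mm calibration.
- **Parallel to the fence:** the screw marks give about 0°. The panel's edges disagree with each other by about ±1.2°, still inside the 3.4° limit.
- **Flat:** the four depth readings on the panel scatter from 61 to 69 mm, too coarse to prove flatness by themselves. In both pictures it lies flat.
- **Other things:** by eye, the dish, jar, knob, adapter, screwdriver and spool look to be where they stood. The meter was outside the cropped final pictures, so I did not check it, but the arm did not go near it at low height.

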